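Find the lid that fits the specimen tub and snap it on

ROBOT

A 6-joint arm with a two-finger parallel gripper is mounted at the origin on the work surface; the furniture and walls round the work are solid. World frame = base frame: x ahead of the robot, y to its left, z up, the work surface at z = 0. Lengths are in mm, angles in rad, forces in N, time in s.
With the tool pointing down it reaches from about 300 to 950 mm from the base axis. Payload 3.1 kg.
Tool frame: the origin (TCP) lies on the centre line of the jaws, within the pads' length; the fingertips stand 25 mm ahead of it and the grasp point (between the pads) lies 6 mm ahead of it; z points along the fingers, y is the line along which they close (so a half turn about z gives the same grasp; the last joint's range is limited). The gripper opens to 85 mm and grips with 20 to 120 N. Pads are 22 mm wide; open, the fingers measure 114 mm over their backs; the gripper's body (76 mm by 85 mm) begins 54 mm behind the grasp point. The pads swing forward as they close: fully open they stand 13 mm farther back than shut.
Start: joints at [1.199, 0.308, 1.634, -0, 1.2, -0.07], TCP at [185.801, 596.75, 256.272] pointing down, gripper open.
Joint ranges: [-3.06, 3.06], [-0.79, 1.96], [0.05, 2.63], [-1.19, 4.34], [0.05, 2.64], [-2.94, 2.94]. Speed limits (rad/s): [2.79, 2.79, 3.14, 3.14, 3.14, 3.14].

INTERFACE

Orientations are given as a unit quaternion [x, y, z, w].
In Python, from rig import bot gives the robot as it stands.
- The arm moves only by the tool nudge_tcp, called after ">>>" as a command line: name --argument value ..., lists and objects as JSON in quotes. Schema: {"type":"object","properties":{"moves":{"type":"array","items":{"type":"array","items":{"type":"array","items":{"type":"number"},"minItems":6,"maxItems":6},"minItems":1,"maxItems":12},"minItems":1,"maxItems":1},"aperture":{"type":"number"},"squeeze":{"type":"number"},"only":{"type":"string"},"quiet":{"type":"boolean"},"lines":{"type":"string"}},"required":["moves"],"additionalProperties":false}. moves is a list that holds a single list of rows (three levels of brackets), with 1 to 12 rows, each of 6 numbers: dx, dy, dz in mm, then a rotation vector rx, ry, rz in rad; each row is the pose to reach, as a shift and turn from the pose commanded when the call began, along the tool's axes at that moment; what a row does not reach only later rows make up. A row lasts 1/10 s, in which the tool goes at most 50 mm and 0.15 rad, less where a joint would pass 70% of its speed; a pose out of reach is approached as far as the arm can. aperture is the opening from 0.0 (shut) to 1.0 (fully open), set as the call begins (left out keeps the last). The fingers move at their own pace and stop on an object; squeeze is the grip in N (left out, the last holds). Time passes only in rows, so rows that do not move let the fingers close. The tool returns the time, the measured TCP pose, the force, the opening and the grip force at its end. only (a regular expression) keeps the lines of the reply that match it, lines (a string "A,B") keeps lines A to B, and quiet returns only ok. Input that does not fit is refused with a message, and nothing moves.
- bot.sense(): the state, without advancing time (a new reading comes with each control period).
- bot.get_image(name): name is "scene" or "top"; returns a dict with "pixels" (384x512x3 uint8, red, green, blue), "range_z" (384x512 float32, mm along the optical axis (not along the pixel's ray), 0 where there is no reading), "K" (3x3 intrinsics, pixels), "k1" (the pictures are not rectified: a ray, as slopes to the right and down, at radius r is drawn at 1 + k1 r^2 times it, then the intrinsics apply), "R" (3x3) and "t" (3): a world point X has camera coordinates R X + t. Camera axes: x right, y down, z forward; pixel columns grow to the right and rows downward; lengths in mm; the calibration is good to about 2 mm. A picture is of the moment at which its call begins.
- bot.hand_in(): hands the job in; it is judged then, once.
The state is a dict: "t": time; "joint_pos": joint angles; "qvel": joint speeds; "joint_torque": joint torques, N m; "tcp_pos": TCP position; "tool_rot": TCP orientation; "force": force on the tool from outside, world axes, zero at the start; "ft_torque": the same for the moment, N m; "finger_gap": opening from 0.0 (shut) to 1.0 (fully open); "grasp_force": force on a finger pad.
Only numpy, scipy, OpenCV 4.12 (cv2) and the standard library are available. Lean on these libraries where they do the work, as an engineer would, in place of code of your own. Each camera call takes 0.05 s, during which the arm holds its last target. There are 200 camera calls.

TASK

The three blue lids look alike, but only one fits the white specimen tub: find it by trying them on the tub. Rest the lid that fits loosely in the tub's mouth, let go of it, and then press it straight down until it snaps fully home under the clips. Leave the two lids that do not fit standing upright on their plugs on the table, and do not disturb the three dropper bottles.

Things in the scene. Friction and masses are not known exactly. Their poses are not given: they have to be found in the camera images.
- tub: White specimen tub fixed to the table, vial inside (top 22 mm below rim). Origin under its centre, z up. Rim 75 mm high, 68 mm across, mouth 58 mm. Four sprung steel clips round the mouth, 45 degrees off its x and y axes: noses overhang a seated lid's disc by 2 mm, tops 14 mm above the rim. Nothing reaches over 48 mm from the axis. A wrong lid stops with its plug on the rim, however pressed.
- tub_rim (a point): Centre of the tub's mouth, level with the rim; z up. The right lid, let go here, drops in partly and rests on the clips with its origin about 7 to 10 mm below this point (disc 6 to 9 mm above the rim). Pressed with about 10 N (allow 20) it passes the clips, which snap over the disc and hold it: home, its origin is 16 mm below this point, the disc flat on the rim.
- lid_1: One of three look-alike lids, 60 g, round. Blue disc 74 mm across, 4 mm thick; blue knob on top, grey plug 16 mm deep below, on which it stands. Origin: centre of the plug's underside, z up. Disc z 16 to 20 mm; knob neck 19 mm wide up to z 30; knob head 22 mm wide, z 30 to 48 (top). Grip the head from above, fingertips at z 31 or higher.
- lid_2: Second of the three lids, outwardly the same as lid_1. Only the plugs differ: on just one of the three (which is not told) it is 54 mm wide, tapered in at its foot, and enters the mouth; on the other two it is over 4 mm wider than the mouth.
- lid_3: Third of the three lids, outwardly the same as lid_1.
- stain_red: Bystander: white dropper bottle with red cap, 37 x 35 x 98 mm, origin under its centre.
- stain_blue: Bystander: white dropper bottle with blue cap, 37 x 35 x 98 mm, origin under its centre.
- oil_bottle: Bystander: dark dropper bottle with black cap, 37 x 35 x 98 mm, origin under its centre.

How it is judged (in metres and radians):
On the way, in this order (a step that is already met when the one before it is completed fails the run):
1. the lid that fits rests loosely in the tub's mouth, let go (its disc 3.5 to 13 mm above the rim) (((z of lid_1 in the frame of tub_rim between -0.0125 and -0.003 m and horizontal distance between lid_1 and tub_rim below 0.004 m and angle between lid_1's own z axis and vertical below 0.15 rad and contact force between the fingers and lid_1 below 0.3 N) or (z of lid_2 in the frame of tub_rim between -0.0125 and -0.003 m and horizontal distance between lid_2 and tub_rim below 0.004 m and angle between lid_2's own z axis and vertical below 0.15 rad and contact force between the fingers and lid_2 below 0.3 N) or (z of lid_3 in the frame of tub_rim between -0.0125 and -0.003 m and horizontal distance between lid_3 and tub_rim below 0.004 m and angle between lid_3's own z axis and vertical below 0.15 rad and contact force between the fingers and lid_3 below 0.3 N))), for 0.2 s.
2. that lid is pressed fully home under the clips (((z of lid_1 in the frame of tub_rim between -0.0185 and -0.014 m and horizontal distance between lid_1 and tub_rim below 0.004 m and angle between lid_1's own z axis and vertical below 0.06 rad) or (z of lid_2 in the frame of tub_rim between -0.0185 and -0.014 m and horizontal distance between lid_2 and tub_rim below 0.004 m and angle between lid_2's own z axis and vertical below 0.06 rad) or (z of lid_3 in the frame of tub_rim between -0.0185 and -0.014 m and horizontal distance between lid_3 and tub_rim below 0.004 m and angle between lid_3's own z axis and vertical below 0.06 rad))), for 0.2 s.
At the end, for the whole second after the job is handed in: The lid that fits sits on the tub, centred within 4 mm, its disc within 2 mm of the rim and level within 0.06 rad; both other lids stand upright on their plugs on the table, within 0.15 rad of upright; all at rest (((z of lid_1 in the frame of tub_rim between -0.0185 and -0.014 m and horizontal distance between lid_1 and tub_rim below 0.004 m and angle between lid_1's own z axis and vertical below 0.06 rad and linear speed of each of lid_1, lid_2, lid_3 below 0.02 m/s and height (world z) of lid_2 between -0.008 and 0.008 m and angle between each of lid_2, lid_3's own z axis and vertical below 0.15 rad and height (world z) of lid_3 between -0.008 and 0.008 m) or (z of lid_2 in the frame of tub_rim between -0.0185 and -0.014 m and horizontal distance between lid_2 and tub_rim below 0.004 m and angle between lid_2's own z axis and vertical below 0.06 rad and linear speed of each of lid_2, lid_1, lid_3 below 0.02 m/s and height (world z) of lid_1 between -0.008 and 0.008 m and angle between each of lid_1, lid_3's own z axis and vertical below 0.15 rad and height (world z) of lid_3 between -0.008 and 0.008 m) or (z of lid_3 in the frame of tub_rim between -0.0185 and -0.014 m and horizontal distance between lid_3 and tub_rim below 0.004 m and angle between lid_3's own z axis and vertical below 0.06 rad and linear speed of each of lid_3, lid_1, lid_2 below 0.02 m/s and height (world z) of lid_1 between -0.008 and 0.008 m and angle between each of lid_1, lid_2's own z axis and vertical below 0.15 rad and height (world z) of lid_2 between -0.008 and 0.008 m))); the robot touches nothing.
It fails at once if the red-capped bottle is shoved more than 30 mm or knocked over (distance of stain_red from where it was at the start of the episode above 0.03 m or angle between stain_red's own z axis and vertical above 0.5 rad).
It fails at once if the blue-capped bottle is shoved more than 30 mm or knocked over (distance of stain_blue from where it was at the start of the episode above 0.03 m or angle between stain_blue's own z axis and vertical above 0.5 rad).
It fails at once if the black-capped bottle is shoved more than 30 mm or knocked over (distance of oil_bottle from where it was at the start of the episode above 0.03 m or angle between oil_bottle's own z axis and vertical above 0.5 rad).
It also fails if it takes over 72 s, if anything falls off the work surface, if the arm or the gripper's body presses on something with over 40 N, if the wrist force passes 120 N, or if a joint passes its speed limit or range.

## Working session

There is one attempt and no reset: what is moved stays moved. The work goes in short steps, Python scripts to look and compute and a tool call to move; the robot and the scene stay as the last step left them, time stands still between calls to the robot, and variables do not carry over. Pictures are saved under pics/ and viewed, at most 10 in all, crops included, and the job is handed in when it is done.

```bash
ls; mkdir -p pics; python3 - <<'E'
from rig import bot
import cv2, numpy as np
for n in ("scene","top"):
    im=bot.get_image(n); np.savez(f"pics/{n}0.npz",**im)
    cv2.imwrite(f"pics/{n}0.png",im["pixels"][:,:,::-1])
    print(n,im["K"].tolist(),im["k1"],np.round(-im["R"].T@im["t"]),np.round(im["R"],2).tolist())
s=bot.sense();print(s)
E
```

```text
pics
rig.py
scene [[468.5136448776443, 0.0, 261.87490355476126], [0.0, 468.5136448776443, 186.82779381089617], [0.0, 0.0, 1.0]] -0.13551186692887268 [ 184. -463.  765.] [[0.84, -0.54, -0.02], [-0.4, -0.6, -0.7], [0.37, 0.59, -0.72]]
top [[352.5300166011677, 0.0, 251.4147837693371], [0.0, 352.5300166011677, 185.76278825282142], [0.0, 0.0, 1.0]] -0.06631099665954075 [460.  88. 921.] [[-0.0, -1.0, -0.02], [-1.0, 0.0, -0.09], [0.09, 0.02, -1.0]]
{'t': 0.1, 'joint_pos': array([ 1.19929715e+00,  3.08955813e-01,  1.63506605e+00,  1.83731674e-05,
        1.19972432e+00, -6.96631356e-02]), 'qvel': array([ 6.91189667e-04, -1.31220550e-03, -5.83296529e-03, -1.52001357e-03,
       -1.80568631e-05,  5.97081251e-04]), 'joint_torque': array([-1.15451177e-03, -4.16409016e+01, -2.77641428e+01, -1.11802672e-04,
        3.98476157e-03,  1.55577759e-06]), 'tcp_pos': array([185.53876774, 596.08675822, 255.13504655]), 'tool_rot': array([ 1.50348997e-01,  9.88632399e-01, -1.04880687e-03, -2.43943914e-04]), 'force': array([-1.28885196e+00, -6.89351381e-01,  1.26813002e-03]), 'ft_torque': array([-0.00304179,  0.00279516, -0.02304934]), 'grasp_force': 0.0, 'finger_gap': 1.0017430474820714}
```

View pics/top0.png

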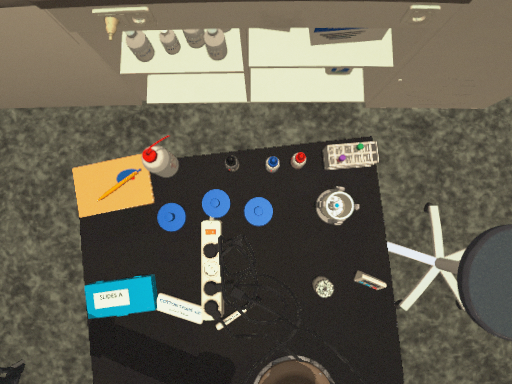

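View pics/scene0.png

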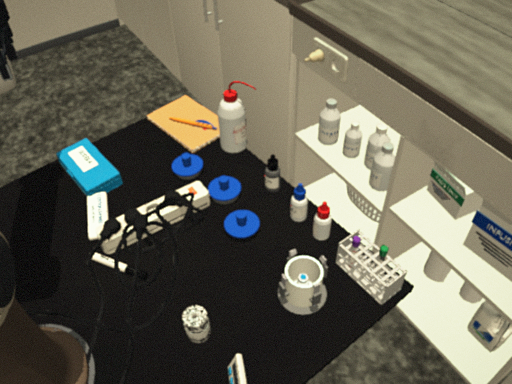

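The top view shows the lids at about (171,217), (216,203) and (258,211), and the tub at (336,206) with its clips. The bottles are at (231,162), (272,163) and (299,159). The scene view shows the same lids at (187,165), (224,188) and (241,223), with the tub at (302,278). I'll turn the masks into points in both views.

```bash
cat > h.py <<'E'
import cv2, numpy as np
from rig import bot
def rays(im,uv):
    s=cv2.undistortPoints(np.float64(uv).reshape(-1,1,2),im["K"],np.array([float(im["k1"]),0,0,0])).reshape(-1,2)
    d=np.c_[s,np.ones(len(s))]; return d
def cloud(im):
    v,u=np.mgrid[:384,:512]; d=rays(im,np.c_[u.ravel(),v.ravel()])
    z=im["range_z"].ravel()[:,None]
    P=(d*z-im["t"])@im["R"]; P[z[:,0]==0]=np.nan
    return P.reshape(384,512,3)
def onplane(im,uv,h):
    d=rays(im,uv)@im["R"]; c=-im["R"].T@im["t"]
    return c+d*((h-c[2])/d[:,2])[:,None]
def tri(a,ua,b,ub):
    A=[];B=[]
    for im,u in((a,ua),(b,ub)):
        d=(rays(im,u)@im["R"])[0]; d/=np.linalg.norm(d); M=np.eye(3)-np.outer(d,d)
        A.append(M);B.append(M@(-im["R"].T@im["t"]))
    X=np.linalg.solve(sum(A),sum(B)); return X,[float(np.linalg.norm(m@X-q)) for m,q in zip(A,B)]
def circ(xy):
    A=np.c_[xy,np.ones(len(xy))]; s=np.linalg.lstsq(A,(xy**2).sum(1),rcond=None)[0]
    return s[0]/2,s[1]/2,np.sqrt(s[2]+s[0]**2/4+s[1]**2/4)
def blue(im):
    h=cv2.cvtColor(im["pixels"],cv2.COLOR_RGB2HSV)
    return cv2.inRange(h,(105,150,60),(125,255,255))
E
python3 - <<'E'
from h import *
I={n:dict(np.load(f"pics/{n}0.npz")) for n in("scene","top")}
for n,im in I.items():
    m=blue(im); P=cloud(im); k,l,st,c=cv2.connectedComponentsWithStats(m)
    for i in range(1,k):
        if st[i,4]<150: continue
        p=P[l==i]; z=p[:,2]
        disc=p[(z>14)&(z<26)]; top=p[(z>42)&(z<54)]
        cn=cv2.convexHull(np.argwhere(l==i)[:,::-1].astype(np.int32)); 
        e=onplane(im,cn.reshape(-1,2),20)
        print(n,st[i].tolist(),c[i].round(1),"disc z",np.nanmedian(disc[:,2]).round(1) if len(disc) else None,"top",len(top),np.nanmean(top,0).round(1) if len(top) else None,"circ",np.round(circ(e[:,:2]),1))
    if n=="top":
        for (u0,v0,w) in((336,206,32),):
            p=P[v0-w:v0+w,u0-w:u0+w].reshape(-1,3)
    else: p=P[235:320,265:335].reshape(-1,3)
    hh=np.histogram(p[:,2],np.arange(-5,125,5)); print(hh[0].tolist())
    r=p[(p[:,2]>70)&(p[:,2]<80)]; print("rim",len(r),np.nanmedian(r,0).round(1),np.round(circ(r[:,:2]),1), (r.min(0)+r.max(0))[:2]/2, np.ptp(r,axis=0))
    cl=p[(p[:,2]>82)&(p[:,2]<110)]; print("clips",cl.round(0)[:40].tolist())
    g=p=P.reshape(-1,3)
E
```

```text
scene [171, 152, 33, 24, 607] [186.9 164.2] disc z 20.3 top 63 [461.6 310.3  47.4] circ [461.9 313.3  39.7]
scene [207, 175, 35, 26, 686] [224.3 187.5] disc z 19.9 top 73 [494.7 196.3  47.1] circ [496.9 197.5  38.6]
scene [223, 209, 37, 29, 858] [241.3 223.1] disc z 20.0 top 85 [474.5  87.7  47.3] circ [475.6  88.3  38.7]
scene [473, 212, 39, 38, 329] [489.8 227.3] disc z None top 0 None circ [ 893.7 -221.6   42.9]
[2108, 1705, 136, 67, 66, 77, 74, 126, 155, 131, 153, 180, 134, 192, 117, 270, 103, 65, 63, 1, 0, 0, 0, 0, 0]
rim 373 [ 486.4 -108.3   74.1] [ 486.7 -107.9   33. ] [ 487.27964088 -106.57287911] [84.37386664 85.20165115  9.9520615 ]
clips [[494.0, -66.0, 89.0], [496.0, -66.0, 86.0], [496.0, -69.0, 90.0], [490.0, -65.0, 88.0], [492.0, -66.0, 87.0], [493.0, -67.0, 88.0], [495.0, -68.0, 87.0], [497.0, -68.0, 85.0], [486.0, -64.0, 87.0], [488.0, -65.0, 86.0], [488.0, -67.0, 89.0], [491.0, -67.0, 87.0], [493.0, -67.0, 85.0], [495.0, -68.0, 85.0], [496.0, -69.0, 84.0], [485.0, -66.0, 86.0], [487.0, -67.0, 86.0], [488.0, -69.0, 87.0], [490.0, -69.0, 86.0], [492.0, -69.0, 85.0], [4
[... 1199 characters left out ...]
], [527.0, -105.0, 87.0], [527.0, -108.0, 85.0], [527.0, -111.0, 84.0], [527.0, -112.0, 87.0], [525.0, -104.0, 82.0], [525.0, -108.0, 84.0], [525.0, -111.0, 82.0], [525.0, -113.0, 83.0], [499.0, -67.0, 85.0], [499.0, -69.0, 85.0], [496.0, -64.0, 86.0], [496.0, -66.0, 88.0], [496.0, -69.0, 89.0], [494.0, -64.0, 86.0], [494.0, -67.0, 87.0], [494.0, -69.0, 86.0], [491.0, -64.0, 86.0], [491.0, -67.0, 87.0], [491.0, -69.0, 84.0], [491.0, -142.0, 88.0], [491.0, -144.0, 89.0], [491.0, -148.0, 85.0], [489.0, -64.0, 90.0], [489.0, -67.0, 86.0], [489.0, -69.0, 84.0], [489.0, -141.0, 84.0], [489.0, -143.0, 86.0], [489.0, -145.0, 88.0], [489.0, -147.0, 88.0], [487.0, -69.0, 85.0], [487.0, -141.0, 84.0]]
```

```bash
python3 - <<'E'
from h import *
I={n:dict(np.load(f"pics/{n}0.npz")) for n in("scene","top")}
for n,im in I.items():
    p=cloud(im).reshape(-1,3); c=np.array([488.,-106.])
    for _ in range(5):
        r=np.hypot(*(p[:,:2]-c).T); q=p[(abs(p[:,2]-75)<3)&(r>27)&(r<36)]; x,y,R=circ(q[:,:2]); c=np.array([x,y])
    print(n,"rim",len(q),np.round([x,y,R],1),np.median(q[:,2]).round(1))
    q=p[(p[:,2]>80)&(p[:,2]<95)&(np.hypot(*(p[:,:2]-[488,-106]).T)<60)]
    a=np.arctan2(q[:,1]+106,q[:,0]-488)
    for k in range(4):
        m=abs((a-k*np.pi/2+np.pi)%(2*np.pi)-np.pi)<.7
        print(k,m.sum(),q[m].mean(0).round(1),q[m].min(0).round(0),q[m].max(0).round(0))
    # other obstacles & bottles
    P=cloud(im); Q=P.reshape(-1,3); m=(Q[:,2]>60)&(Q[:,0]>300)&(Q[:,0]<720)&(Q[:,1]>-300)&(Q[:,1]<450)
    lab=np.zeros((900,800),np.uint8)
    for X in Q[m]: lab[int(X[0]),int(X[1]+300)]=255
    lab=cv2.dilate(lab,np.ones((9,9)))
    k,l,st,ce=cv2.connectedComponentsWithStats(lab)
    for i in range(1,k):
        x0,y0=st[i,1],st[i,0]-300; w=(Q[:,0]>x0)&(Q[:,0]<x0+st[i,3])&(Q[:,1]>y0)&(Q[:,1]<y0+st[i,2])
        print("  obst x",x0,x0+st[i,3],"y",y0,y0+st[i,2],"z",np.nanmax(Q[w&(Q[:,2]<500),2]).round(0))
# knob tri: top blob centre (bright) via disc centre
E
```

```text
scene rim 259 [ 487.6 -107.    31.5] 74.2
0 34 [ 526.4 -109.8   84.7] [ 522. -116.   81.] [ 531. -103.   88.]
1 34 [491.  -68.3  85.1] [485. -72.  81.] [497. -64.  90.]
2 33 [ 448.  -103.9   84.4] [ 445. -110.   80.] [453. -96.  89.]
3 28 [ 484.6 -147.4   84.9] [ 479. -150.   81.] [ 492. -145.   87.]
  obst x 296 312 y -87 -52 z 63.0
  obst x 296 422 y 36 190 z 106.0
  obst x 372 390 y 193 219 z 61.0
  obst x 436 539 y -159 -54 z 90.0
  obst x 560 640 y 276 355 z 193.0
  obst x 577 612 y 36 72 z 100.0
  obst x 579 615 y 138 173 z 98.0
  obst x 581 643 y -132 -77 z 94.0
  obst x 585 652 y -214 -138 z 94.0
  obst x 588 620 y -31 3 z 99.0
  obst x 634 643 y -143 -134 z 60.0
top rim 175 [ 489.8 -105.4   30.8] 74.8
0 18 [ 528.3 -108.5   85.3] [ 525. -113.   82.] [ 532. -104.   88.]
1 16 [493.4 -67.   85.9] [487. -69.  81.] [499. -64.  90.]
2 13 [ 451.2 -102.5   84.7] [ 449. -107.   81.] [454. -98.  89.]
3 20 [ 486.4 -143.8   86.2] [ 482. -148.   82.] [ 491. -141.   90.]
  obst x 296 314 y -85 -49 z 63.0
  obst x 296 422 y 37 191 z 108.0
  obst x 298 307 y 201 210 z 62.0
  obst x 362 395 y 192 225 z 63.0
  obst x 439 541 y -155 -57 z 90.0
  obst x 563 640 y 277 365 z 194.0
  obst x 577 613 y 39 70 z 98.0
  obst x 583 652 y -212 -79 z 96.0
  obst x 582 615 y 139 171 z 100.0
  obst x 590 622 y -29 4 z 99.0
```

```bash
cat >> h.py <<'E'
from scipy.spatial.transform import Rotation as Ro
def go(*T):
    s=bot.sense(); R=Ro.from_quat(s["tool_rot"])
    for x in T: print("shift",R.inv().apply(np.array(x)-s["tcp_pos"]).round(1).tolist())
    return s
E
python3 -c "
from h import *
go((476,88.7,160),(476,88.7,58)); print(Ro.from_quat(bot.sense()['tool_rot']).as_matrix().round(3).tolist())"
```

>>> nudge_tcp --moves '[[[-40,-36,5,0,0,0],[-80,-72,10,0,0,0],[-120,-108,15,0,0,0],[-160,-144,20,0,0,0],[-200,-180,25,0,0,0],[-240,-216,30,0,0,0],[-270,-245,35,0,0,0],[-305,-280,45,0,0,0],[-340,-315,55,0,0,0],[-375,-350,70,0,0,0],[-410,-380,85,0,0,0],[-428,-398,96,0,0,0]]]' --aperture 0.8 --squeeze 40

```text
t: 1.3
tcp_pos: [477.2, 87.4, 160.0]
tool_rot: [0.151, 0.989, 0.0, 0.001]
force: [-0.7, 0.7, 1.2]
finger_gap: 0.799
grasp_force: 0.0
```

>>> nudge_tcp --moves '[[[0,0,0,0,0,0],[0,0,0,0,0,0]]]'

```text
t: 1.5
tcp_pos: [475.6, 88.7, 159.5]
tool_rot: [0.152, 0.988, -0.0, -0.001]
force: [-0.9, 0.4, -0.8]
finger_gap: 0.8
grasp_force: 0.0
```

```bash
python3 -c "
from h import *
go((476,88.7,90),(476,88.7,58))"
```

```text
shift [-0.5, 0.2, 69.5]
shift [-0.6, 0.2, 101.5]
```

Very accurate. Next I descend and take a look before closing.

>>> nudge_tcp --moves '[[[0,0,30,0,0,0],[0,0,60,0,0,0],[0,0,85,0,0,0],[0,0,101,0,0,0],[0,0,101,0,0,0]]]' --aperture 0.6

```text
t: 2.0
tcp_pos: [473.3, 90.9, 57.4]
tool_rot: [0.149, 0.989, -0.001, -0.003]
force: [-0.4, 0.3, -0.1]
finger_gap: 0.601
grasp_force: 0.0
```

>>> nudge_tcp --moves '[[[0,0,0,0,0,0],[0,0,0,0,0,0],[0,0,0,0,0,0],[0,0,0,0,0,0],[0,0,0,0,0,0],[0,0,0,0,0,0]]]' --aperture 0.0 --squeeze 40

```text
t: 2.6
tcp_pos: [477.2, 89.9, 60.6]
tool_rot: [0.151, 0.989, 0.001, 0.001]
force: [-1.1, 2.5, 6.6]
finger_gap: 0.232
grasp_force: 39.6
```

```bash
python3 - <<'E'
from h import *
go((476,88.7,58))
im=bot.get_image("scene"); cv2.imwrite("pics/grip.png",cv2.resize(im["pixels"][130:320,150:380,::-1],None,fx=3,fy=3))
E
```

```text
shift [0.8, -1.5, 2.6]
```

View pics/grip.png

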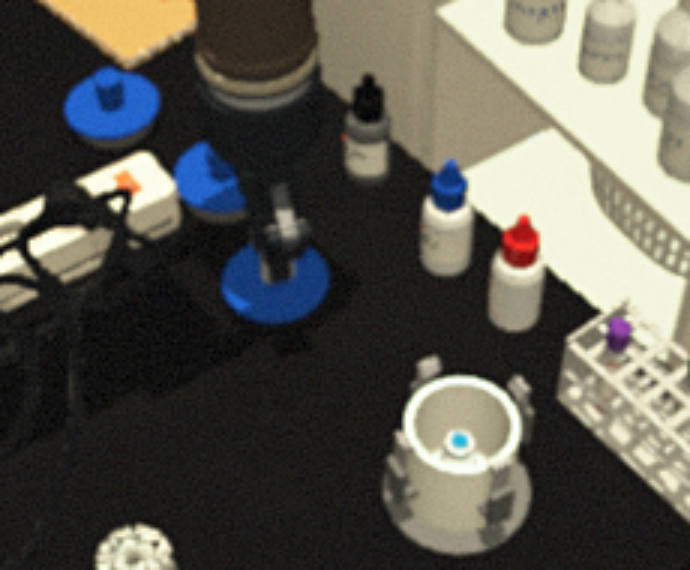

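The gripper is on lid C's knob (gap 0.232, 39.6 N). The tub is clear, its mouth at about (460,425) in the crop. I'll lift and carry the lid over.

>>> nudge_tcp --moves '[[[0,0,-20,0,0,0],[0,0,-50,0,0,0],[0,0,-85,0,0,0],[0,0,-120,0,0,0],[0,0,-120,0,0,0]]]'

```text
t: 3.15
tcp_pos: [480.3, 89.7, 184.6]
tool_rot: [0.15, 0.989, 0.001, 0.006]
force: [0.2, -0.0, -0.3]
finger_gap: 0.233
grasp_force: 39.4
```

```bash
python3 -c "
from h import *
go((489.8,-105,181),(489.8,-105,160))"
```

```text
shift [-66.9, -183.0, 3.6]
shift [-66.7, -183.1, 24.6]
```

>>> nudge_tcp --moves '[[[-14,-36,0,0,0,0],[-28,-72,0,0,0,0],[-42,-108,0,0,0,0],[-54,-142,0,0,0,0],[-64,-168,0,0,0,0],[-70,-183,0,0,0,0],[-70,-183,0,0,0,0],[-70,-183,0,0,0,0],[-70,-183,0,0,0,0]]]'

```text
t: 4.05
tcp_pos: [488.0, -105.2, 178.6]
tool_rot: [0.15, 0.989, 0.0, -0.001]
force: [0.4, -0.7, -0.8]
finger_gap: 0.237
grasp_force: 39.5
```

```bash
cat >> h.py <<'E'
def look(h):
    for n in("scene","top"):
        im=bot.get_image(n); m=blue(im); P=cloud(im)
        Z=P[...,2]; sel=(m>0)&(abs(P[...,0]-489)<70)&(abs(P[...,1]+106)<70)&(abs(Z-h)<8)
        q=P[sel]; 
        if len(q)<20: print(n,"few",len(q)); continue
        # outline of the disc top: hull, keep blue points far from centre
        c=np.median(q[:,:2],0); hull=cv2.convexHull(np.float32(q[:,:2])).reshape(-1,2)
        print(n,len(q),"z",np.median(q[:,2]).round(1),"hull circ",np.round(circ(hull),1),"bbox",q.min(0).round(0),q.max(0).round(0),
          "tilt",np.linalg.lstsq(np.c_[q[:,:2]-c,np.ones(len(q))],q[:,2],rcond=None)[0][:2].round(3))
E
python3 - <<'E'
from h import *
s=go((489.8,-105,s["tcp_pos"][2]) if 0 else (489.8,-105,181)); print(s["tcp_pos"])
look(s["tcp_pos"][2]-60.6+20)
im=bot.get_image("scene"); cv2.imwrite("pics/hov.png",cv2.resize(im["pixels"][150:320,200:380,::-1],None,fx=3,fy=3))
E
```

```text
shift [-1.7, 0.7, -2.4]
[ 487.98039314 -105.20280371  178.6329982 ]
scene 868 z 137.8 hull circ [ 486.3 -105.9   36.6] bbox [ 450. -143.  134.] [523. -69. 143.] tilt [-0.013 -0.008]
top 257 z 138.2 hull circ [ 487.3 -105.8   35.5] bbox [ 452. -121.  135.] [523. -70. 142.] tilt [-0.011 -0.006]
```

View pics/hov.png

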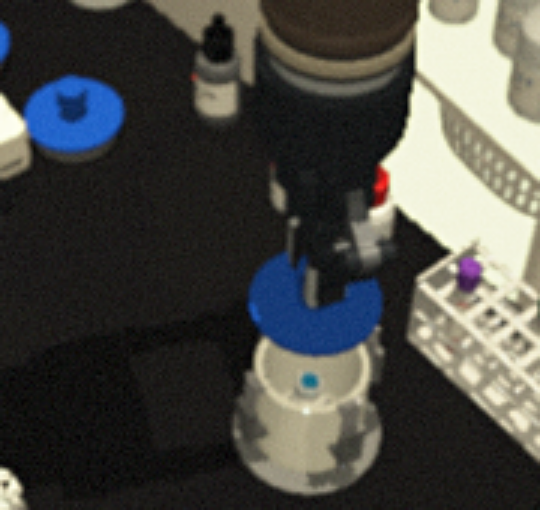

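The lid hangs level over the tub, with the disc at (315,305) in the crop and the mouth at (312,375). Correction is about +1.8 mm in x. I'll lower it and feel for contact.

>>> nudge_tcp --moves '[[[-1.7,0.3,15,0,0,0],[-1.7,0.3,28,0,0,0],[-1.7,0.3,35,0,0,0],[-1.7,0.3,38,0,0,0],[-1.7,0.3,38,0,0,0],[-1.7,0.3,38,0,0,0]]]'

```text
t: 4.8
tcp_pos: [490.6, -106.3, 141.5]
tool_rot: [0.15, 0.989, -0.0, 0.0]
force: [0.1, -0.2, -1.0]
finger_gap: 0.233
grasp_force: 39.5
```

>>> nudge_tcp --moves '[[[0,0,2,0,0,0],[0,0,4,0,0,0],[0,0,6,0,0,0],[0,0,8,0,0,0],[0,0,8,0,0,0],[0,0,8,0,0,0]]]'

```text
t: 5.4
tcp_pos: [490.2, -106.2, 133.2]
tool_rot: [0.15, 0.989, 0.0, -0.0]
force: [0.7, 0.2, 0.3]
finger_gap: 0.229
grasp_force: 39.5
```

>>> nudge_tcp --moves '[[[0,0,1.5,0,0,0],[0,0,3,0,0,0],[0,0,4,0,0,0],[0,0,4,0,0,0],[0,0,4,0,0,0]]]'

```text
t: 5.9
tcp_pos: [490.2, -106.2, 129.2]
tool_rot: [0.15, 0.989, -0.0, -0.0]
force: [-0.5, -0.3, -1.1]
finger_gap: 0.227
grasp_force: 39.5
```

```bash
python3 -c "
from h import *
s=bot.sense();print(s['force'],s['tcp_pos']);look(s['tcp_pos'][2]-40.4)"
```

```text
[-0.53863256 -0.29794803 -1.05221398] [ 490.22646012 -106.21019931  129.19405887]
scene 752 z 88.2 hull circ [ 488.3 -107.6   36. ] bbox [ 453. -144.   85.] [522. -72.  96.] tilt [-0.01  -0.005]
top 211 z 88.7 hull circ [ 489.4 -105.5   34.7] bbox [ 456. -121.   85.] [524. -71.  93.] tilt [ 0.004 -0.018]
```

Disc top is at 88.5 mm, so the origin is about 6.5 mm below the rim with no contact force. The plug has entered the mouth, so this lid fits. Next I release it and check how it rests.

>>> nudge_tcp --moves '[[[0,0,0.5,0,0,0],[0,0,0.5,0,0,0],[0,0,0.5,0,0,0],[0,0,0.5,0,0,0],[0,0,0.5,0,0,0],[0,0,0.5,0,0,0]]]' --aperture 0.55

```text
t: 6.6
tcp_pos: [490.3, -106.2, 128.8]
tool_rot: [0.15, 0.989, -0.0, 0.0]
force: [-0.1, -0.4, -0.3]
finger_gap: 0.548
grasp_force: 0.0
```

>>> nudge_tcp --moves '[[[0,0,-20,0,0,0],[0,0,-40,0,0,0],[0,0,-55,0,0,0],[0,0,-55,0,0,0],[0,0,-55,0,0,0]]]'

```text
t: 7.1
tcp_pos: [490.3, -106.2, 183.7]
tool_rot: [0.15, 0.989, -0.0, 0.0]
force: [-0.6, -0.1, -0.3]
finger_gap: 0.549
grasp_force: 0.0
```

```bash
python3 - <<'E'
from h import *
s=bot.sense(); print(s["tcp_pos"])
look(88)
im=bot.get_image("scene"); cv2.imwrite("pics/rest.png",cv2.resize(im["pixels"][200:330,230:380,::-1],None,fx=4,fy=4))
go((489.5,-106.3,s["tcp_pos"][2]))
E
```

```text
[ 490.28548371 -106.22637222  183.71104428]
scene 926 z 85.9 hull circ [ 488.3 -106.7   36.5] bbox [ 453. -143.   81.] [525. -71.  96.] tilt [ 0.028 -0.021]
top 293 z 85.9 hull circ [ 489.  -106.1   34.9] bbox [ 456. -130.   82.] [525. -71.  90.] tilt [ 0.027 -0.023]
shift [-0.2, -0.3, -1.2]
```

View pics/rest.png

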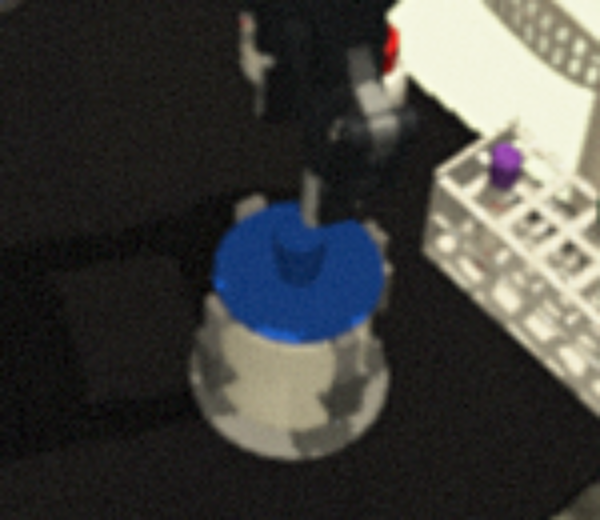

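The lid sits loosely inside the clips, disc centre about (300,272) in the crop, roughly 9 mm below the rim point and tilted 0.035 rad. I'll shut the fingers, centre them and press.

>>> nudge_tcp --moves '[[[1.3,-0.4,5,0,0,0],[1.3,-0.4,20,0,0,0],[1.3,-0.4,32,0,0,0],[1.3,-0.4,37,0,0,0],[1.3,-0.4,37,0,0,0],[1.3,-0.4,37,0,0,0],[1.3,-0.4,37,0,0,0],[1.3,-0.4,37,0,0,0]]]' --aperture 0.0

```text
t: 8.05
tcp_pos: [489.5, -106.4, 147.4]
tool_rot: [0.15, 0.989, -0.0, 0.001]
force: [-0.1, -0.6, 0.8]
finger_gap: -0.002
grasp_force: 0.0
```

>>> nudge_tcp --moves '[[[0,0,2,0,0,0],[0,0,4,0,0,0],[0,0,6,0,0,0],[0,0,8,0,0,0],[0,0,9,0,0,0],[0,0,10,0,0,0],[0,0,10,0,0,0]]]'

```text
t: 8.75
tcp_pos: [490.0, -106.8, 138.3]
tool_rot: [0.15, 0.989, -0.0, 0.001]
force: [-2.6, 0.0, 9.0]
finger_gap: -0.003
grasp_force: 4.0
```

Contact at about 139 mm, as expected. Pressing on.

>>> nudge_tcp --moves '[[[0,0,1.5,0,0,0],[0,0,3,0,0,0],[0,0,4.5,0,0,0],[0,0,6,0,0,0],[0,0,6,0,0,0]]]'

```text
t: 9.25
tcp_pos: [489.5, -106.4, 132.0]
tool_rot: [0.15, 0.989, -0.0, 0.0]
force: [-3.0, 1.5, 9.8]
finger_gap: -0.0
grasp_force: 5.2
```

>>> nudge_tcp --moves '[[[0,0,1,0,0,0],[0,0,2,0,0,0],[0,0,2,0,0,0]]]'

```text
t: 9.55
tcp_pos: [489.6, -106.4, 132.0]
tool_rot: [0.15, 0.989, -0.0, -0.0]
force: [-7.1, 2.0, 22.8]
finger_gap: 0.0
grasp_force: 11.3
```

```bash
python3 -c "
from h import *
look(80)"
```

```text
scene 837 z 78.3 hull circ [ 488.  -106.2   35.9] bbox [ 453. -140.   74.] [523. -71.  88.] tilt [-0.001  0.006]
top 228 z 79.1 hull circ [ 488.6 -105.5   34.5] bbox [ 456. -122.   75.] [523. -70.  83.] tilt [ 0.004 -0.002]
```

The lid has hit a hard stop at 132 mm with 22.8 N. The disc top is at about 79 mm and level, so it is home. Retreat and verify.

>>> nudge_tcp --moves '[[[0,0,-15,0,0,0],[0,0,-50,0,0,0],[0,0,-90,0,0,0],[0,0,-120,0,0,0],[0,0,-120,0,0,0],[0,0,-120,0,0,0],[0,0,-120,0,0,0]]]'

```text
t: 10.35
tcp_pos: [487.7, -105.8, 246.8]
tool_rot: [0.15, 0.989, 0.0, -0.002]
force: [-0.6, -0.1, -0.7]
finger_gap: 0.0
grasp_force: 0.0
```

```bash
python3 - <<'E'
from h import *
look(79)
im=bot.get_image("scene"); cv2.imwrite("pics/end.png",im["pixels"][:,:,::-1])
E
```

```text
scene 931 z 78.4 hull circ [ 488.3 -106.    36.4] bbox [ 453. -142.   75.] [524. -71.  86.] tilt [0.001 0.005]
top 426 z 79.1 hull circ [ 488.9 -104.6   34.5] bbox [ 456. -140.   75.] [523. -70.  83.] tilt [0.008 0.001]
```

View pics/end.png

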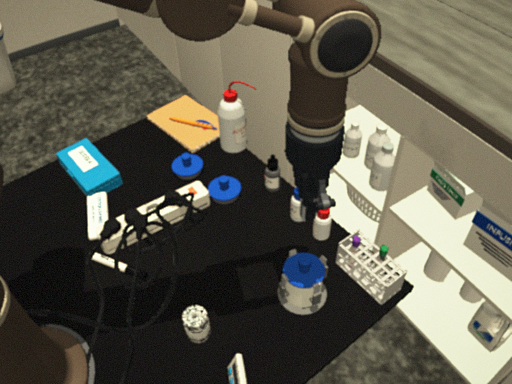

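The lid is seated flat on the tub at (304,268). The other two lids stand untouched at (187,165) and (224,188), the bottles are in place, and the gripper is clear.

```bash
python3 -c "
from rig import bot
print(bot.hand_in())"
```

```text
the job is handed in; nothing more can be done
None
```

The first lid I tried, the one nearest the tub, fitted; I rested it loosely in the mouth, let go, and pressed it home under the clips (level, disc on the rim). I never touched the other two lids or the bottles, and I handed the job in at about 10.5 s; the hand-in gave no verdict.

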